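# Make up the gold-testing kit and the scale-check kit

## Robot

A 6-joint arm with a two-finger parallel gripper is mounted at the origin on a cart in front of the work surface, level with it; the furniture and walls round the work are solid. World frame = base frame: x ahead of the robot, y to its left, z up, the work surface at z = 0. Lengths are in mm, angles in rad, forces in N, time in s.
With the tool pointing down it reaches from about 400 to 925 mm from the base axis. Payload 12.5 kg.
Tool frame: the origin (TCP) lies at the very end of the fingers, on their centre line; the grasp point (between the pads) lies 19 mm behind it; z points along the fingers, x is the direction in which the jaws open and shut, and the axes are right-handed (so a half turn about z gives the same grasp; the last joint's range is limited). The gripper opens to 95 mm and grips with 3 to 60 N. Pads are 20 mm wide; open, the fingers measure 119 mm over their backs; the gripper's body (75 mm by 180 mm) begins 59 mm behind the grasp point.
Start: joints at [1.243, 0.491, 1.559, -0, 1.092, -0.106], TCP at [137.472, 609.712, 214.661] pointing down, gripper open.
Joint ranges: [-3.1, 3.1], [-0.84, 2.19], [0.05, 2.79], [-1.13, 4.28], [0.06, 2.93], [-2.69, 2.69]. Speed limits (rad/s): [2.22, 2.22, 2.79, 3.14, 3.14, 3.14].

## Interface

Orientations are given as [roll, pitch, yaw] about the fixed x, y, z axes, in that order (R = Rz(yaw) Ry(pitch) Rx(roll)).
In Python, from cell import env gives the robot as it stands.
- The arm moves only by the tool arm_command, never from a script. Its argument "motion" is one flat list of numbers, 7 for each row, row after row: the opening, from -1 (shut) to 1 (fully open), then the shift along the tool's x, y, z in mm, then the turn, a rotation vector about the tool's x, y, z in degrees. In form: [fingers, dx, dy, dz, rx, ry, rz, fingers, dx, dy, dz, rx, ry, rz, ...]. A call has 1 to 20 rows; each row is the pose to reach, as a shift and turn from the pose commanded when the call began, along the tool's axes at that moment; what a row does not reach only later rows make up. A row lasts 1/10 s, in which the tool goes at most 50 mm and 8.59 degrees, less where a joint would pass 70% of its speed; a pose out of reach is approached as far as the arm can. A call with a gripper value outside its range is refused whole. The fingers move at their own pace and stop on an object; the grip force is fixed at half the most. Time passes only in rows, so rows that repeat a pose let the fingers close. It gives the time, the measured TCP pose, the force and the opening at its end, in the units of the state.
- env.state(): the state, without advancing time (a new reading comes with each control period).
- env.read_camera(name): name is "side" or "top"; returns (picture, depth): 420x560x3 uint8, red, green, blue; 420x560 float32, mm along the optical axis (not along the pixel's ray), 0 where there is no reading.
- env.calibration(name): a dict with "fx", "fy", "cx", "cy" (pixels), "cam_to_world" (4x4, takes a point from camera to world coordinates). Camera axes: x right, y down, z forward; pixel columns grow to the right and rows downward; lengths in mm; the calibration is good to about 2 mm. A picture is of the moment at which its call begins. calibration takes no time and is no camera call.
- env.job_done(): hands the job in, once; it reports no verdict.
Trained networks look in the newest picture that a camera, given by its name, has taken for a name from the list of things; names that differ only in an ending like _2 or _b are one class to them, and where a whole thing is asked for, a point or a joint stands for the part that bears it (a point fixed in the world has none). Each returns a list of dicts, best first, with "confidence" (0 to 1); they miss things now and then, are a little off and sometimes report something else, mostly with a low value. They report only what shows in the picture. A call takes as long as a camera call. They do not tell look-alikes from the thing itself.
- env.recognise(camera, label): "location" ([column, row] in pixels, amid what is visible of it).
- env.silhouettes(camera, label): "region" (420x560 bool, what is visible of it) and "location" ([column, row] in pixels, amid what is visible of it).
- env.spot_point(camera, label): "location" ([column, row] in pixels: a listed point, or the origin of a listed thing).
The state is a dict: "t": time; "joints": joint angles; "qvel": joint speeds; "tau": joint torques, N m; "eef_pos": TCP position; "tcp_rot": TCP orientation; "ft_force": force on the tool from outside, world axes, zero at the start; "moment": the same for the moment, N m; "opening": opening from 0.0 (shut) to 1.0 (fully open).
Only numpy, scipy, OpenCV 4.12 (cv2) and the standard library are available. Lean on these libraries where they do the work, as an engineer would, in place of code of your own. Each camera call takes 0.05 s, during which the arm holds its last target.

## Task

Make up the two kit trays from the stock on the grey desk pad, each thing lying or standing down in the pocket shaped for it: the touchstone kit gets the black touchstone, the folding loupe and the dropper bottle, and the scale-check kit gets the largest and the smallest of the three brass weights (a full-load and a low-load check), each in the bore of its size. In the touchstone kit put the bottle in last, once the stone and the loupe are in, so that nobody reaches past the acid; keep it upright all the time. Leave the middle weight standing where it is.

Things in the scene. Friction and masses are not known exactly. Their poses are not given: they have to be found in the camera images.
- test_tray: Touchstone kit tray, fixed: brown wooden block 124 (x) x 136 (y) x 11 mm. Origin: centre of its underside, on the desk; z up; brass card holder on its front (-x) edge. Three beige-lined pockets 7 mm deep (floors 4 mm above the desk); centres x, y in its frame, mm: stone 0, +27 (104 along x by 66); bottle -31, -37 (round, diameter 46); loupe +27, -37 (54 along x by 37).
- weight_tray: Scale-check kit tray, fixed: brown wooden block 112 (x) x 62 (y) x 11 mm. Origin: centre of its underside, on the desk; z up; brass card holder on its front (-x) edge. Two round beige-lined bores 7 mm deep (floors 4 mm above the desk); centres x, y in its frame, mm: largest weight -25, 0 (diameter 46); smallest weight +30, 0 (diameter 35).
- touchstone: Touchstone: black rectangular stone slab with gold streaks, 52 (x) x 90 (y) x 18 (z) mm, 0.19 kg, lying flat on the grey pad. Origin: centre of its underside; long side along y. It lies in its pocket with the long side along the tray's x, either way round. Grasp across the 52 mm.
- loupe: Folding loupe, closed: two grey rounded plates 24 (x) x 38 (y) mm with a black lens between them, 18 mm thick, 0.045 kg, lying flat. Origin: centre of its underside; long side along y. It lies in its pocket with the long side along the tray's x, either way round. Grasp across the 24 mm; the plates are its bottom and top 2 mm, the lens barrel between is 22 mm wide.
- bottle: Dropper bottle of test acid, standing upright: white round body of diameter 31 mm up to 47 mm height, above it a pointed cap about 21 mm wide to 84 mm height, 0.055 kg. Origin: centre of its underside, z up along its axis. The one on the grey pad, not those far to the left. Grasp round the body.
- weight_large: Largest of three brass weights: round, diameter 30 mm, 34 mm high with a knob on top, 0.2 kg, standing. Origin: centre of its underside. The straight side of the body reaches to about 21 mm height, then it narrows to the knob.
- weight_middle: Middle brass weight, stays where it is: round, diameter 24 mm, 27 mm high, same form, 0.1 kg, standing. Origin: centre of its underside.
- weight_small: Smallest brass weight: round, diameter 19 mm, 22 mm high, same form, 0.05 kg, standing. Origin: centre of its underside. The straight side reaches to about 13 mm height.
There are look-alikes about, which are no part of the job. Leave any blue or purple look-alike of the bottle alone.

How it is judged (in metres and radians):
On the way, in this order (a step that is already met when the one before it is completed fails the run):
1. the touchstone and the loupe are down in their pockets, the bottle not yet (x of touchstone in the frame of test_tray between -0.01 and 0.01 m and y of touchstone in the frame of test_tray between 0.017 and 0.037 m and z of touchstone in the frame of test_tray between 0.001 and 0.007 m and angle between each of touchstone, loupe's own z axis and vertical below 0.12 rad and angle between the y axis of touchstone and the x axis of test_tray, either way round below 0.35 rad and x of loupe in the frame of test_tray between 0.016 and 0.038 m and y of loupe in the frame of test_tray between -0.048 and -0.026 m and z of loupe in the frame of test_tray between 0.001 and 0.007 m and not ((x of bottle in the frame of test_tray between -0.041 and -0.021 m and y of bottle in the frame of test_tray between -0.047 and -0.027 m and z of bottle in the frame of test_tray between 0.001 and 0.007 m and angle between bottle's own z axis and vertical below 0.12 rad))), for 0.2 s.
2. the bottle stands in its bore (x of bottle in the frame of test_tray between -0.041 and -0.021 m and y of bottle in the frame of test_tray between -0.047 and -0.027 m and z of bottle in the frame of test_tray between 0.001 and 0.007 m and angle between bottle's own z axis and vertical below 0.12 rad), for 0.2 s.
At the end, for the whole second after the job is handed in: All five in their own pockets: each origin within 10 mm (loupe 11) of the pocket centre along both tray axes, within 3 mm of floor height, level within 0.12 rad, the stone's long side along the tray's x within 0.35 rad; all at rest; the middle weight upright, within 15 mm of its start (all of step 2 and x of touchstone in the frame of test_tray between -0.01 and 0.01 m and y of touchstone in the frame of test_tray between 0.017 and 0.037 m and z of touchstone in the frame of test_tray between 0.001 and 0.007 m and angle between each of touchstone, loupe, weight_large, weight_small, weight_middle's own z axis and vertical below 0.12 rad and angle between the y axis of touchstone and the x axis of test_tray, either way round below 0.35 rad and x of loupe in the frame of test_tray between 0.016 and 0.038 m and y of loupe in the frame of test_tray between -0.048 and -0.026 m and z of loupe in the frame of test_tray between 0.001 and 0.007 m and x of weight_large in the frame of weight_tray between -0.035 and -0.015 m and y of weight_large in the frame of weight_tray between -0.01 and 0.01 m and z of weight_large in the frame of weight_tray between 0.001 and 0.007 m and x of weight_small in the frame of weight_tray between 0.02 and 0.04 m and y of weight_small in the frame of weight_tray between -0.01 and 0.01 m and z of weight_small in the frame of weight_tray between 0.001 and 0.007 m and linear speed of each of touchstone, loupe, bottle, weight_large, weight_small below 0.02 m/s and distance of weight_middle from where it was at the start of the episode below 0.015 m); the robot touches nothing.
It fails at once if the acid bottle is tipped by more than 0.5 rad (angle between bottle's own z axis and vertical above 0.5 rad).
It fails at once if the middle weight is moved by more than 15 mm (distance of weight_middle from where it was at the start of the episode above 0.015 m).
It also fails if it takes over 112 s, if anything falls off the work surface, if the arm or the gripper's body presses on something with over 40 N, if the wrist force passes 120 N, or if a joint passes its speed limit or range.

## Working session

There is one attempt and no reset: what is moved stays moved. The work goes in short steps, Python scripts to look and compute and a tool call to move; the robot and the scene stay as the last step left them, time stands still between calls to the robot, and variables do not carry over. Pictures are saved under pics/ and viewed, and the job is handed in when it is done.

Besides the shell and the picture viewer there is one more tool, called after "Request:" as name(argument=value, ...) on one line, values as JSON. arm_command: Moves the arm, as the interface text tells. Its arguments: {"type":"object","properties":{"motion":{"type":"array","items":{"type":"number"}}},"required":["motion"]}

```bash
mkdir -p pics; ls; cat > h.py <<'E'
import numpy as np, cv2
from cell import env
def shot(cam,name):
    p,d=env.read_camera(cam); cv2.imwrite(f'pics/{name}.png',p[:,:,::-1]); np.savez(f'pics/{name}.npz',p=p,d=d); return p,d
def w(cam,u,v,z):
    c=env.calibration(cam);M=np.array(c['cam_to_world']);r=M[:3,:3]@np.array([(u-c['cx'])/c['fx'],(v-c['cy'])/c['fy'],1]);o=M[:3,3]
    return o+r*(z-o[2])/r[2]
def cloud(cam,d):
    c=env.calibration(cam);M=np.array(c['cam_to_world']);v,u=np.mgrid[:d.shape[0],:d.shape[1]]
    P=np.stack([(u-c['cx'])/c['fx']*d,(v-c['cy'])/c['fy']*d,d],-1)
    return P@M[:3,:3].T+M[:3,3]
E
python3 - <<'E'
from h import *
print(env.state())
for c in('top','side'):
    shot(c,c+'0'); k=env.calibration(c); print(k)
    for l in ['test_tray','weight_tray','touchstone','loupe','bottle','weight_large','weight_middle','weight_small']:
        print(c,l,[(np.round(x['location']).tolist(),round(x['confidence'],2)) for x in env.recognise(c,l)])
E
```

```text
pics
{'t': 0.0, 'joints': array([ 1.24336983e+00,  4.91540574e-01,  1.55946688e+00,  1.05800516e-05,
        1.09166622e+00, -1.05612742e-01]), 'qvel': array([ 0.00100254,  0.00064861,  0.00222245,  0.0020643 ,  0.00053067,
       -0.00030136]), 'tau': array([ 1.90468840e-03, -6.12632990e+01, -2.58190960e+01,  6.92763110e-02,
        4.80861089e-02, -1.13570204e-04]), 'eef_pos': array([137.40386651, 609.45934715, 214.06753479]), 'tcp_rot': array([-3.14146937e+00,  1.07399952e-03,  1.34897776e+00]), 'ft_force': array([ 0.67149866, -0.06250923, -0.20646115]), 'moment': array([-0.02471307, -0.00585205,  0.048248  ]), 'opening': 0.9991380942423193}
{'fx': 481.1822357794637, 'fy': 481.1822357794637, 'cx': 278.34271737338935, 'cy': 215.72951290876233, 'cam_to_world': array([[ 9.29552867e-02, -9.72742685e-01,  2.12440541e-01,
         3.58225744e+02],
       [-9.95670242e-01, -9.08770804e-02,  1.95480465e-02,
         3.42306193e+02],
       [ 2.90756939e-04, -2.13337819e-01, -9.76978449e-01,
         9.79195401e+02],
       [ 0.00000000e+00,  0.00000000e+00,  0.00000000e+00,
         1.000
[... 515 characters left out ...]
ld': array([[ 9.62665082e-01, -1.19109949e-01,  2.43081797e-01,
         3.22221757e+02],
       [-2.70589658e-01, -3.98337387e-01,  8.76418030e-01,
        -4.17661981e+02],
       [-7.56153946e-03, -9.09472455e-01, -4.15695414e-01,
         3.88232775e+02],
       [ 0.00000000e+00,  0.00000000e+00,  0.00000000e+00,
         1.00000000e+00]])}
side test_tray [([242.0, 209.0], 0.69)]
side weight_tray [([284.0, 289.0], 0.58), ([284.0, 194.0], 0.29)]
side touchstone [([263.0, 240.0], 0.63)]
side loupe [([303.0, 210.0], 0.52), ([242.0, 209.0], 0.18)]
side bottle [([202.0, 169.0], 0.89), ([305.0, 209.0], 0.68)]
side weight_large [([342.0, 256.0], 0.45)]
side weight_middle []
side weight_small []
```

View pics/top0.png

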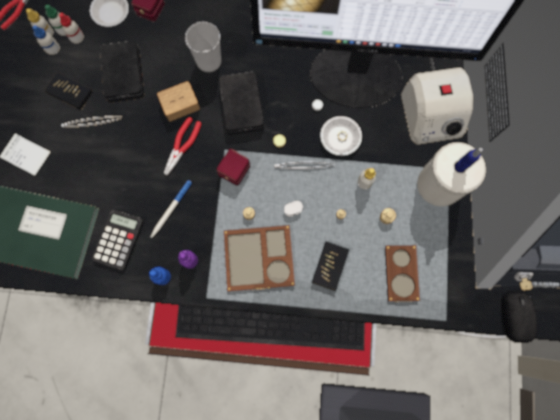

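View pics/side0.png

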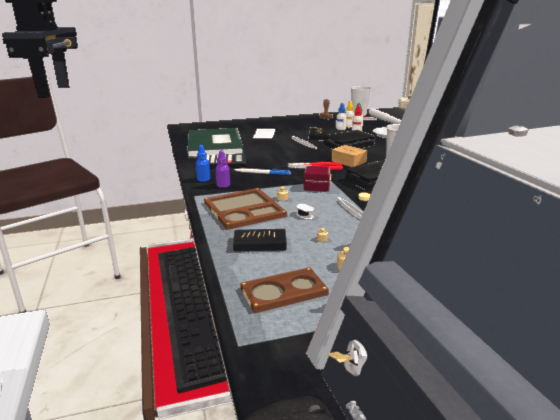

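The top picture shows the test tray at (258,257), weight tray (402,273), stone (330,267), loupe (293,208), bottle on the pad (368,178), and brass weights at (248,214), (341,214) and (388,215). In the side view the post hides the right-hand part of the pad.

```bash
python3 - <<'E'
from h import *
z=np.load('pics/top0.npz');p,d=z['p'],z['d']
cv2.imwrite('pics/top0z.png',cv2.resize(p[140:320,200:460,::-1],None,fx=3,fy=3,interpolation=cv2.INTER_CUBIC))
P=cloud('top',d)
for n,(u,v) in dict(wl=(388,215),wm=(248,214),ws=(341,214)).items():
    a=P[v-14:v+15,u-14:u+15].reshape(-1,3); a=a[np.isfinite(a).all(1)]
    k=a[:,2]>6; b=a[k]; print(n,'max z',b[:,2].max().round(1),'min/max xy',b.min(0).round(1),b.max(0).round(1),len(b),'ground',np.median(a[:,2]).round(1))
for n,(r) in dict(bot=(150,200,350,385),loupe=(198,220,278,308),stone=(235,298,305,355),tt=(220,298,220,300),wt=(238,308,380,424)).items():
    a=P[r[0]:r[1],r[2]:r[3]].reshape(-1,3); b=a[(a[:,2]>(6 if n!='wt' else 6))]
    q=cv2.minAreaRect(b[:,:2].astype(np.float32)); print(n,b[:,2].max().round(1),q,b.min(0).round(1),b.max(0).round(1),len(b))
np.set_printoptions(linewidth=250)
# heights map of surroundings
for (u,v) in [(440,100),(455,170),(468,160),(500,200),(233,166),(160,275),(187,260),(303,166),(341,135),(480,250),(526,300)]: print((u,v),P[v,u].round())
E
```

```text
wl max z 979.2 min/max xy [358.2 124.2   6.2] [603.9 342.3 979.2] 198 ground 0.3
wm max z 979.2 min/max xy [358.2 342.3   6.4] [580.4 434.6 979.2] 146 ground 0.0
ws max z 979.2 min/max xy [358.2 225.4   7.1] [594.8 342.3 979.2] 74 ground -0.1
bot 979.2 ((531.5371704101562, 249.8385467529297), (69.14723205566406, 386.7391357421875), 72.05564880371094) [358.2 173.1   6.6] [724.4 342.3 979.2] 291
loupe 979.2 ((482.0314025878906, 345.0502624511719), (34.53484344482422, 245.2526092529297), 83.25440216064453) [358.2 314.8   8.5] [602.8 349.8 979.2] 188
stone 979.2 ((432.03546142578125, 269.8783264160156), (66.71876525878906, 195.76339721679688), 64.36117553710938) [358.2 212.6   6.9] [525.3 342.3 979.2] 1174
tt 979.2 ((447.4551696777344, 387.93353271484375), (191.7317657470703, 136.0160675048828), 10.13467025756836) [358.2 317.3   6. ] [552.1 469.6 979.2] 1761
wt 979.2 ((450.8214111328125, 211.10501098632812), (118.57112121582031, 298.4824523925781), 13.547378540039062) [358.2  67.1   6. ] [534.2 342.3 979.2] 1178
(440, 100) [809.  66. 105.]
(455, 170) [664.  39. 118.]
(468, 160) [662.  38. 179.]
(500, 200) [605. -32. 146.]
(233, 166) [656. 462.  45.]
(160, 275) [422. 573.  67.]
(187, 260) [455. 526.  63.]
(303, 166) [685. 320.  -3.]
(341, 135) [761. 244.   1.]
(480, 250) [530. -38.  45.]
(526, 300) [ 443. -135.   27.]
```

```bash
python3 - <<'E'
from h import *
for l in ['test_tray','weight_tray','touchstone','loupe','bottle']:
    for x in env.silhouettes('top',l)[:3]:
        m=x['region']; ys,xs=np.nonzero(m); print(l,round(x['confidence'],2),cv2.minAreaRect(np.stack([xs,ys],1).astype(np.float32)))
E
```

```text
test_tray 0.6 ((258.3965759277344, 257.2586364746094), (62.699344635009766, 69.50907135009766), 85.2363510131836)
weight_tray 0.94 ((402.37384033203125, 272.7929382324219), (57.99111557006836, 32.88920593261719), 86.72950744628906)
touchstone 0.71 ((330.4415588378906, 265.66949462890625), (26.307449340820312, 44.53032684326172), 19.025604248046875)
loupe 0.46 ((292.8999938964844, 207.7000274658203), (11.384199142456055, 17.708751678466797), 71.56504821777344)
bottle 0.77 ((160.0, 275.0), (16.0, 20.0), 90.0)
bottle 0.7 ((366.7500305175781, 177.75001525878906), (14.849241256713867, 21.21320343017578), 45.0)
bottle 0.6 ((187.50001525878906, 258.5000305175781), (18.384775161743164, 15.55634880065918), 45.0)
```

```bash
python3 - <<'E'
from h import *
z=np.load('pics/top0.npz');p,d=z['p'],z['d']
P=cloud('top',d); P[d<=0]=np.nan
for n,r,lo in [('wl',(200,230,374,402),6),('wm',(200,226,236,262),6),('ws',(203,225,330,352),6),('bot',(160,196,352,384),8),('loupe',(198,220,278,308),8),('stone',(235,298,305,355),10),('tt',(220,298,218,300),7),('wt',(238,308,380,424),7)]:
    a=P[r[0]:r[1],r[2]:r[3]].reshape(-1,3); b=a[a[:,2]>lo]
    b=b[b[:,2]<120]
    q=cv2.minAreaRect(b[:,:2].astype(np.float32)); print(n,'rect',np.round(np.r_[q[0],q[1],q[2]],1),b.min(0).round(1),b.max(0).round(1),len(b),'ptile z',np.percentile(b[:,2],[10,50,90]).round(1),'gnd',np.nanmedian(a[a[:,2]<6][:,2]).round(1))
    t=b[b[:,2]>np.percentile(b[:,2],85)]; print('   tops mean',t.mean(0).round(1))
E
```

```text
wl rect [589.3 138.6  28.8  28.7  49.3] [574.5 124.2   6.2] [603.9 153.7  35.4] 196 ptile z [14.7 22.3 32.5] gnd -0.5
   tops mean [589.3 138.9  33.1]
wm rect [568.8 423.3  22.7  23.1  37.1] [557.3 411.7   6.4] [580.4 434.6  28. ] 116 ptile z [14.2 17.8 25.1] gnd -0.4
   tops mean [569.1 423.   25.8]
ws rect [585.6 234.5  18.1  17.7   4.7] [576.7 225.4   7.1] [594.8 243.4  23.8] 72 ptile z [11.  13.9 20.4] gnd -0.3
   tops mean [585.4 233.3  21. ]
bot rect [657.3 190.1  31.3  23.4  61.9] [645.1 173.1   8.3] [673.7 203.6  85.8] 272 ptile z [20.  47.6 78.7] gnd -0.6
   tops mean [659.  188.9  80.1]
loupe rect [588.3 333.   23.2  37.6  24. ] [572.4 314.8   8.5] [602.8 349.8  21.6] 187 ptile z [15.1 17.4 19.5] gnd -0.4
   tops mean [588.5 332.2  20. ]
stone rect [477.  248.3  52.1  90.2  75.2] [428.2 212.6  10.1] [525.3 283.1  22.3] 1155 ptile z [13.8 16.2 18.4] gnd -0.5
   tops mean [473.9 246.2  19. ]
tt rect [479.9 393.7 125.9 136.   10.1] [408.7 317.3   7.1] [552.1 469.6  15.1] 1547 ptile z [ 7.9 10.  12.3] gnd 1.5
   tops mean [479.7 382.3  12.8]
wt rect [475.9 102.6 112.9  63.4   6.1] [418.5  67.1   7. ] [534.2 139.3  15.8] 1095 ptile z [ 7.9 10.  12.4] gnd 0.5
   tops mean [479.4 102.6  12.9]
```

View pics/top0z.png

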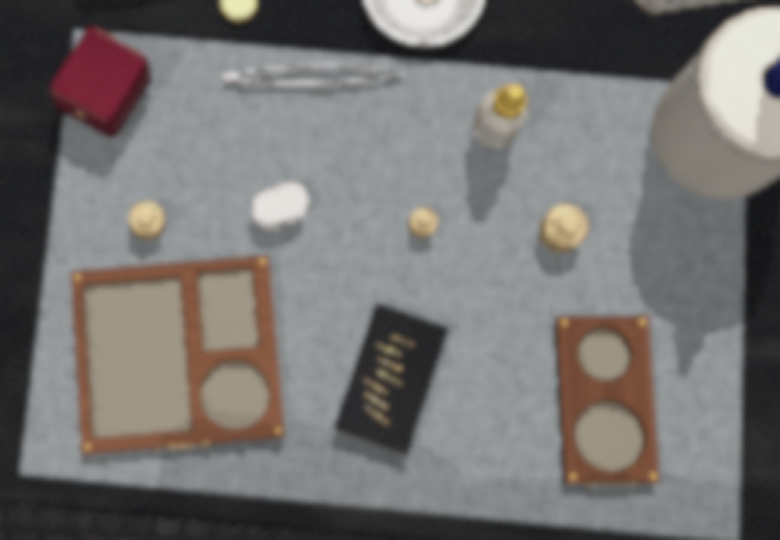

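```bash
cat >> h.py <<'E'
def rel(cur,tgt):
    "cur,tgt: x,y,z,yaw(deg of tool x). tool pointing down"
    a=np.radians(cur[3]); dx,dy,dz=np.subtract(tgt[:3],cur[:3])
    return np.round([dx*np.cos(a)+dy*np.sin(a), dx*np.sin(a)-dy*np.cos(a), -dz, -(tgt[3]-cur[3])],1)
def st():
    s=env.state(); print('t',round(s['t'],2),'pos',s['eef_pos'].round(1),'rot',np.degrees(s['tcp_rot']).round(1),'op',round(s['opening']*95,1),'f',s['ft_force'].round(1),'q',s['joints'].round(2))
E
python3 - <<'E'
from h import *
z=np.load('pics/top0.npz');p,d=z['p'],z['d']
P=cloud('top',d); P[d<=0]=np.nan
Q=P.reshape(-1,3); Q=Q[np.isfinite(Q[:,2])]
print('max height/cm grid; rows x 840..380 step20, cols y 520..-60 step 20')
for x in range(840,380,-20):
    print(x,' '.join('%3d'%(max(0,Q[k,2].max()) if (k:=((abs(Q[:,0]-x)<10)&(abs(Q[:,1]-y)<10))).any() else -1) for y in range(600,-80,-20)))
# tray yaw from wood pixels colour
hsv=cv2.cvtColor(p,cv2.COLOR_RGB2HSV)
for n,r in [('tt',(220,298,218,300)),('wt',(238,308,380,424))]:
    m=np.zeros(d.shape,bool); s=np.s_[r[0]:r[1],r[2]:r[3]]
    m[s]=(hsv[s][...,0]<14)&(hsv[s][...,1]>90)
    v,u=np.nonzero(m); X=np.array([w('top',a,b,11)[:2] for a,b in zip(u,v)],np.float32)
    q=cv2.minAreaRect(X); print(n,q,len(X))
    # pockets floors
    m2=np.zeros(d.shape,np.uint8); m2[s]=((hsv[s][...,1]<70)&(hsv[s][...,2]>110)&(hsv[s][...,0]<35)).astype(np.uint8)
    N,L,S,C=cv2.connectedComponentsWithStats(m2)
    for i in range(1,N):
        if S[i,4]>60: print('  pocket',C[i].round(1),S[i,4],w('top',*C[i],4).round(1))
T=np.array
for n,c,a,pk in [('tt',(479.9,393.7),10.,[(0,27),(-31,-37),(27,-37)]),('wt',(475.9,102.6),6.5,[(-25,0),(30,0)])]:
    R=np.array([[np.cos(np.radians(a)),-np.sin(np.radians(a))],[np.sin(np.radians(a)),np.cos(np.radians(a))]])
    print(n,[(R@q+c).round(1) for q in pk])
st()
E
```

```text
max height/cm grid; rows x 840..380 step20, cols y 520..-60 step 20
840  33  34   3   3  29  31  32  32  31   3   2   2   5   3   4  12  10  11  10  12  12  13  12   3 103 112 111 119 115 110 107 371  -1  -1
820  37  35  32   3   2  32  31  32  31  30   2   4   2   4   8  11   2   3   9   8   9   3   3   2 101 112 112 118 116 108 107 368  -1  -1
800  37  36  35   3   2  32  32  31  31  31   1   2   3   2   2   3   4  18  17  17   5   3   3   4   2 109 110 108 107 102  98 363  -1  -1
780  36  36  35   3   3  33  31  31  32  31   3   2   3   2   3   3  17  15  13  17  14   1   4   3   2  98 102  99  96  87  77 361  -1  -1
760  35  12  11   7   3  30  31  31  31  31   1   3   2   2   3   2  17   6   8  14  16   2   2   2   3  69  76  69  77  78  65 358  -1  -1
740   9  12  12   9   3  14  32  28  27   2   2  11  11   2   3   2  17   7   8  15  18   2   4   2   2   3   3   2   2  -1  -1 354  -1  -1
720  11  12  12   3   3   2   3   3   3   3   2  12  10   3   1   3  15  16  17  19   3   3   3   2   3   5   3 121 123 124 119 350  -1  -1
700  11  11  11   3   3   4  41  42   2   3   3   4 
[... 2283 characters left out ...]
4079284668) 1238
  pocket [258.4 248.2] 336 [498.9 396.1   4. ]
  pocket [275.5 243. ] 455 [512.9 362.3   4. ]
  pocket [245.2 258.9] 1617 [474.4 420.6   4. ]
  pocket [277.8 271.3] 387 [455.6 352.2   4. ]
wt ((475.2758483886719, 104.13104248046875), (108.35266876220703, 60.57084655761719), 5.527139186859131) 940
  pocket [411.3 263.2] 164 [497.2  83.9   4. ]
  pocket [400.9 258. ] 210 [505.8 105.3   4. ]
  pocket [402.5 285.3] 387 [450.9  99.9   4. ]
tt [array([475.2, 420.3]), array([455.8, 351.9]), array([512.9, 362. ])]
wt [array([451.1,  99.8]), array([505.7, 106. ])]
t 1.15 pos [137.5 609.7 214.6] rot [180.   -0.   77.3] op 95.0 f [-0.1  1.1  0. ] q [ 1.24  0.49  1.56 -0.    1.09 -0.11]
```

The depth fit and the pocket colours agree to about 1 mm. First the stone.

```bash
python3 - <<'E'
from h import *
print(rel((137.5,609.7,214.6,77.3),(477,248.3,110,75.3)))
E
```

```text
[-277.9  410.6  104.6    2. ]
```

Request:
arm_command(motion=[1, -278, 410.5, 104.5, 0, 0, 2, 1, -278, 410.5, 104.5, 0, 0, 2, 1, -278, 410.5, 104.5, 0, 0, 2, 1, -278, 410.5, 104.5, 0, 0, 2, 1, -278, 410.5, 104.5, 0, 0, 2, 1, -278, 410.5, 104.5, 0, 0, 2, 1, -278, 410.5, 104.5, 0, 0, 2, 1, -278, 410.5, 104.5, 0, 0, 2, 1, -278, 410.5, 104.5, 0, 0, 2, 1, -278, 410.5, 104.5, 0, 0, 2, 1, -278, 410.5, 104.5, 0, 0, 2, 1, -278, 410.5, 104.5, 0, 0, 2, 1, -278, 410.5, 104.5, 0, 0, 2, 1, -278, 410.5, 104.5, 0, 0, 2])

```text
t: 2.55
eef_pos: [475.9, 249.4, 110.5]
tcp_rot: [3.141, -0.0, 1.316]
ft_force: [-0.4, 0.7, 0.7]
opening: 1.0
```

Request:
arm_command(motion=[1, 0, 0, 40, 0, 0, 0, 1, 0, 0, 70, 0, 0, 0, 1, 0, 0, 90, 0, 0, 0, 1, 0, 0, 100, 0, 0, 0, 1, 0, 0, 100.5, 0, 0, 0, 1, 0, 0, 100.5, 0, 0, 0])

```text
t: 3.15
eef_pos: [476.8, 248.8, 10.4]
tcp_rot: [3.141, -0.001, 1.315]
ft_force: [0.3, -0.3, 0.7]
opening: 1.0
```

```bash
python3 - <<'E'
from h import *
st()
E
```

```text
t 3.15 pos [476.8 248.8  10.4] rot [180.   -0.   75.3] op 95.0 f [ 0.3 -0.3  0.7] q [ 0.36  0.67  1.94  0.    0.53 -0.96]
```

Request:
arm_command(motion=[-1, 0, 0, 0, 0, 0, 0, -1, 0, 0, 0, 0, 0, 0, -1, 0, 0, 0, 0, 0, 0, -1, 0, 0, 0, 0, 0, 0, -1, 0, 0, 0, 0, 0, 0, -1, 0, 0, 0, 0, 0, 0, -1, 0, 0, 0, 0, 0, 0, -1, 0, 0, 0, 0, 0, 0, -1, 0, 0, 0, 0, 0, 0, -1, 0, 0, 0, 0, 0, 0, -1, 0, 0, -10, 0, 0, 0, -1, 0, 0, -40, 0, 0, 0, -1, 0, 0, -70, 0, 0, 0, -1, 0, 0, -70, 0, 0, 0, -1, 0, 0, -70, 0, 0, 0])

```text
t: 4.65
eef_pos: [476.8, 248.3, 80.1]
tcp_rot: [3.141, -0.001, 1.314]
ft_force: [0.5, 0.2, -2.2]
opening: 0.546
```

```bash
python3 - <<'E'
from h import *
st()
c=(477,248.3,79.6,75.3)
print(rel(c,(475,420.3,79.6,100)),rel((475,420,79.6,100),(475,420,14,100)))
E
```

```text
t 4.65 pos [476.8 248.3  80.1] rot [179.9  -0.   75.3] op 51.9 f [ 0.5  0.2 -2.2] q [ 0.36  0.55  1.91  0.    0.68 -0.96]
[165.9 -45.6  -0.  -24.7] [ 0.   0.  65.6  0. ]
```

Request:
arm_command(motion=[-1, 166, -45.5, 0, 0, 0, -24.5, -1, 166, -45.5, 0, 0, 0, -24.5, -1, 166, -45.5, 0, 0, 0, -24.5, -1, 166, -45.5, 0, 0, 0, -24.5, -1, 166, -45.5, 0, 0, 0, -24.5, -1, 166, -45.5, 0, 0, 0, -24.5, -1, 166, -45.5, 0, 0, 0, -24.5, -1, 166, -45.5, 30, 0, 0, -24.5, -1, 166, -45.5, 50, 0, 0, -24.5, -1, 166, -45.5, 60, 0, 0, -24.5, -1, 166, -45.5, 64.5, 0, 0, -24.5, -1, 166, -45.5, 64.5, 0, 0, -24.5, -1, 166, -45.5, 64.5, 0, 0, -24.5])

```text
t: 5.95
eef_pos: [475.4, 420.4, 16.0]
tcp_rot: [3.141, -0.001, 1.741]
ft_force: [-0.3, 0.7, -2.4]
opening: 0.544
```

```bash
python3 - <<'E'
from h import *
st()
p,d=shot('side','s1'); cv2.imwrite('pics/s1z.png',cv2.resize(p[100:320,150:400,::-1],None,fx=3,fy=2.7))
E
```

```text
t 5.95 pos [475.4 420.4  16. ] rot [179.9  -0.   99.8] op 51.7 f [-0.3  0.7 -2.4] q [ 0.62  0.74  1.69  0.    0.7  -1.12]
```

View pics/s1z.png

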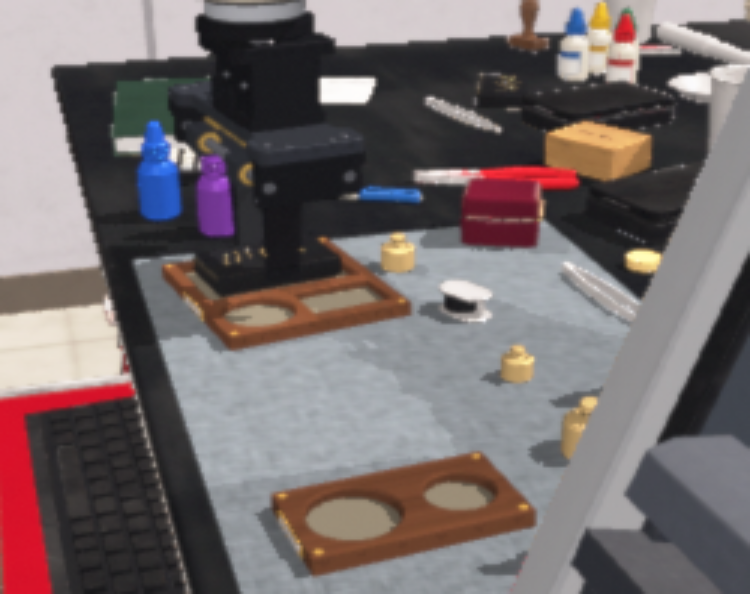

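The stone hangs over its pocket, held level, with its bottom about 1.5 mm above the floor. I will lower it 1 mm and let go.

Request:
arm_command(motion=[-1, 0, 0, 1, 0, 0, 0, -1, 0, 0, 1, 0, 0, 0, 0.35, 0, 0, 1, 0, 0, 0, 0.35, 0, 0, 1, 0, 0, 0, 0.35, 0, 0, 1, 0, 0, 0, 0.35, 0, 0, 1, 0, 0, 0, 0.35, 0, 0, -20, 0, 0, 0, 0.35, 0, 0, -65, 0, 0, 0, 0.35, 0, 0, -65, 0, 0, 0, 0.35, 0, 0, -65, 0, 0, 0])

```text
t: 7.0
eef_pos: [475.2, 420.6, 81.1]
tcp_rot: [3.14, -0.001, 1.742]
ft_force: [-0.5, -0.3, -0.9]
opening: 0.674
```

```bash
python3 - <<'E'
from h import *
st()
c=(475.4,420.4,80.1,99.8)
print(rel(c,(588.4,332.7,80,24)))
E
```

```text
t 7.0 pos [475.2 420.6  81.1] rot [ 1.799e+02 -1.000e-01  9.980e+01] op 64.0 f [-0.5 -0.3 -0.9] q [ 0.62  0.65  1.66  0.    0.83 -1.12]
[-1.057e+02  9.640e+01  1.000e-01  7.580e+01]
```

Request:
arm_command(motion=[0.2, -105.5, 96.5, 0, 0, 0, 76, 0.2, -105.5, 96.5, 0, 0, 0, 76, 0.2, -105.5, 96.5, 0, 0, 0, 76, 0.2, -105.5, 96.5, 0, 0, 0, 76, 0.2, -105.5, 96.5, 0, 0, 0, 76, 0.2, -105.5, 96.5, 0, 0, 0, 76, 0.2, -105.5, 96.5, 0, 0, 0, 76, 0.2, -105.5, 96.5, 0, 0, 0, 76, 0.2, -105.5, 96.5, 0, 0, 0, 76, 0.2, -105.5, 96.5, 0, 0, 0, 76, 0.2, -105.5, 96.5, 0, 0, 0, 76, 0.2, -105.5, 96.5, 40, 0, 0, 76, 0.2, -105.5, 96.5, 60, 0, 0, 76, 0.2, -105.5, 96.5, 68, 0, 0, 76, 0.2, -105.5, 96.5, 71, 0, 0, 76, 0.2, -105.5, 96.5, 71, 0, 0, 76])

```text
t: 8.6
eef_pos: [588.2, 333.0, 9.5]
tcp_rot: [-3.142, -0.001, 0.416]
ft_force: [-0.5, 0.5, 0.6]
opening: 0.598
```

```bash
python3 - <<'E'
from h import *
st()
p,d=shot('side','s2'); cv2.imwrite('pics/s2z.png',cv2.resize(p[120:280,180:400,::-1],None,fx=3.5,fy=3.5))
E
```

```text
t 8.6 pos [588.2 333.    9.5] rot [-180.    -0.    23.9] op 56.8 f [-0.5  0.5  0.6] q [0.42 0.8  1.58 0.   0.76 0.  ]
```

View pics/s2z.png

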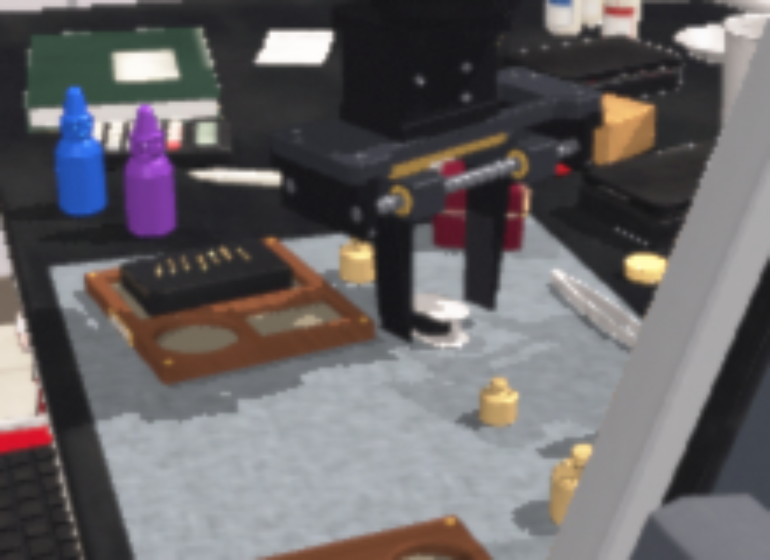

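The stone sits down in its pocket and the fingers straddle the loupe. Now I'll close and lift.

Request:
arm_command(motion=[-1, 0, 0, 0, 0, 0, 0, -1, 0, 0, 0, 0, 0, 0, -1, 0, 0, 0, 0, 0, 0, -1, 0, 0, 0, 0, 0, 0, -1, 0, 0, 0, 0, 0, 0, -1, 0, 0, 0, 0, 0, 0, -1, 0, 0, 0, 0, 0, 0, -1, 0, 0, 0, 0, 0, 0, -1, 0, 0, -10, 0, 0, 0, -1, 0, 0, -30, 0, 0, 0, -1, 0, 0, -50, 0, 0, 0, -1, 0, 0, -50, 0, 0, 0])

```text
t: 9.85
eef_pos: [589.1, 333.4, 62.1]
tcp_rot: [-3.142, -0.004, 0.415]
ft_force: [-0.8, -1.0, -0.3]
opening: 0.241
```

```bash
python3 - <<'E'
from h import *
st()
p,d=shot('side','s3'); cv2.imwrite('pics/s3z.png',cv2.resize(p[120:280,180:400,::-1],None,fx=3.5,fy=3.5))
print(rel((588.2,333,59.5,23.9),(513,362.2,59.5,100)))
E
```

```text
t 9.85 pos [589.1 333.4  62.1] rot [-180.    -0.3   23.8] op 22.9 f [-0.8 -1.  -0.3] q [0.42 0.73 1.56 0.   0.85 0.  ]
[-56.9 -57.2  -0.  -76.1]
```

View pics/s3z.png

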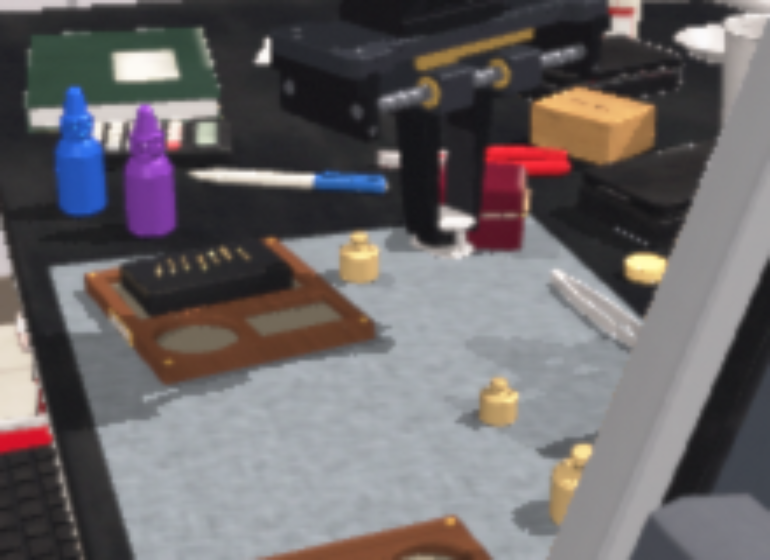

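Request:
arm_command(motion=[-1, -57, -57, 0, 0, 0, -76, -1, -57, -57, 0, 0, 0, -76, -1, -57, -57, 0, 0, 0, -76, -1, -57, -57, 0, 0, 0, -76, -1, -57, -57, 0, 0, 0, -76, -1, -57, -57, 0, 0, 0, -76, -1, -57, -57, 0, 0, 0, -76, -1, -57, -57, 0, 0, 0, -76, -1, -57, -57, 0, 0, 0, -76, -1, -57, -57, 0, 0, 0, -76, -1, -57, -57, 20, 0, 0, -76, -1, -57, -57, 35, 0, 0, -76, -1, -57, -57, 42, 0, 0, -76, -1, -57, -57, 44.5, 0, 0, -76, -1, -57, -57, 44.5, 0, 0, -76])

```text
t: 11.4
eef_pos: [512.7, 361.9, 14.4]
tcp_rot: [-3.141, 0.0, 1.741]
ft_force: [0.5, -0.3, -0.1]
opening: 0.237
```

```bash
python3 - <<'E'
from h import *
st()
p,d=shot('side','s4'); cv2.imwrite('pics/s4z.png',cv2.resize(p[120:280,180:400,::-1],None,fx=3.5,fy=3.5))
E
```

```text
t 11.4 pos [512.7 361.9  14.4] rot [-180.     0.    99.7] op 22.5 f [ 0.5 -0.3 -0.1] q [ 0.51  0.74  1.71  0.    0.69 -1.23]
```

View pics/s4z.png

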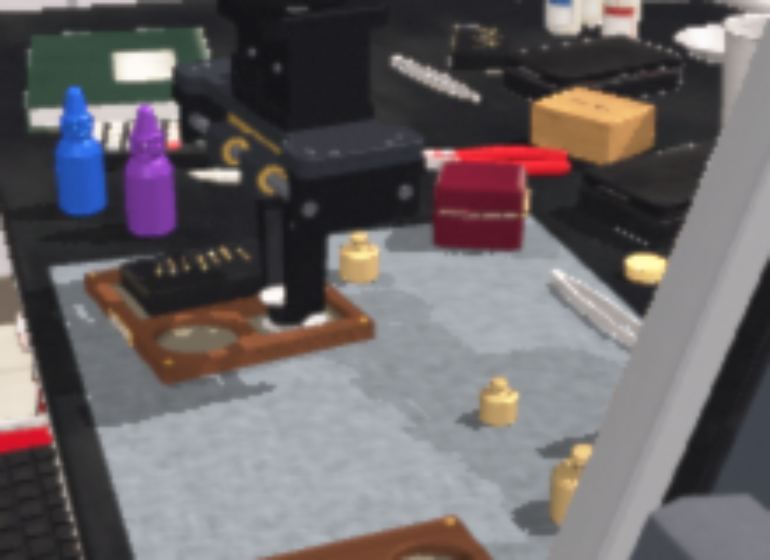

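Loupe over its pocket and level. I'll open partway, to about 36 mm, then rise.

Request:
arm_command(motion=[-0.25, 0, 0, 0, 0, 0, 0, -0.25, 0, 0, 0, 0, 0, 0, -0.25, 0, 0, 0, 0, 0, 0, -0.25, 0, 0, 0, 0, 0, 0, -0.25, 0, 0, -5, 0, 0, 0, -0.25, 0, 0, -20, 0, 0, 0, -0.25, 0, 0, -60, 0, 0, 0, -0.25, 0, 0, -105, 0, 0, 0, -0.25, 0, 0, -105, 0, 0, 0, -0.25, 0, 0, -105, 0, 0, 0, -0.25, 0, 0, -105, 0, 0, 0])

```text
t: 12.55
eef_pos: [512.4, 361.7, 119.3]
tcp_rot: [-3.141, 0.0, 1.742]
ft_force: [0.2, 0.0, -0.7]
opening: 0.374
```

```bash
python3 - <<'E'
from h import *
st()
p,d=shot('side','s5'); cv2.imwrite('pics/s5z.png',cv2.resize(p[120:280,180:400,::-1],None,fx=3.5,fy=3.5))
print(rel((512.7,361.9,119.4,99.7),(658.3,189.3,119.4,10)))
E
```

```text
t 12.55 pos [512.4 361.7 119.3] rot [-180.     0.    99.8] op 35.5 f [ 0.2  0.  -0.7] q [ 0.51  0.6   1.65  0.    0.9  -1.23]
[-194.7  114.4   -0.    89.7]
```

View pics/s5z.png

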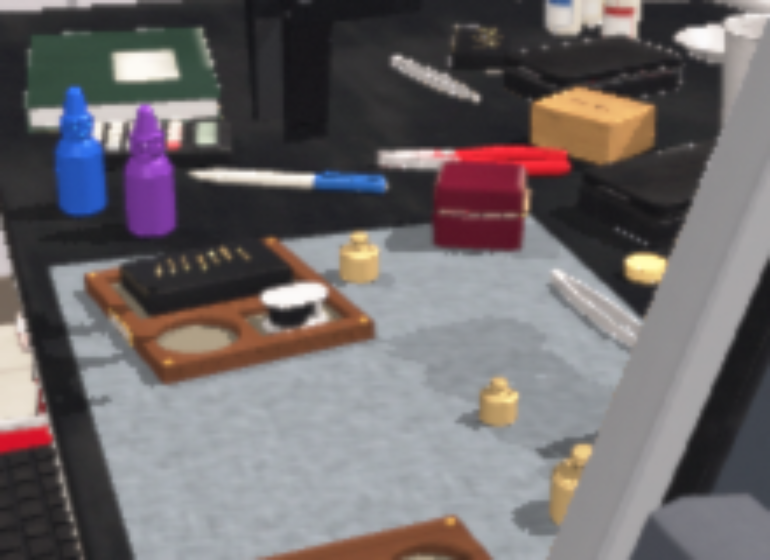

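Both are down. Next the bottle.

Request:
arm_command(motion=[0.8, -195, 114.5, 0, 0, 0, 89.7, 0.8, -195, 114.5, 0, 0, 0, 89.7, 0.8, -195, 114.5, 0, 0, 0, 89.7, 0.8, -195, 114.5, 0, 0, 0, 89.7, 0.8, -195, 114.5, 0, 0, 0, 89.7, 0.8, -195, 114.5, 0, 0, 0, 89.7, 0.8, -195, 114.5, 0, 0, 0, 89.7, 0.8, -195, 114.5, 0, 0, 0, 89.7, 0.8, -195, 114.5, 0, 0, 0, 89.7, 0.8, -195, 114.5, 0, 0, 0, 89.7, 0.8, -195, 114.5, 0, 0, 0, 89.7, 0.8, -195, 114.5, 0, 0, 0, 89.7, 0.8, -195, 114.5, 0, 0, 0, 89.7, 0.8, -195, 114.5, 0, 0, 0, 89.7, 0.8, -195, 114.5, 0, 0, 0, 89.7])

```text
t: 14.1
eef_pos: [658.7, 189.3, 119.4]
tcp_rot: [-3.142, 0.0, 0.177]
ft_force: [-0.3, -0.0, 0.2]
opening: 0.903
```

```bash
python3 - <<'E'
from h import *
st()
p,d=shot('top','t6'); cv2.imwrite('pics/t6z.png',cv2.resize(p[140:320,200:460,::-1],None,fx=3,fy=3,interpolation=cv2.INTER_CUBIC))
z=np.load('pics/top0.npz');P=cloud('top',z['d'])[150:200,350:385].reshape(-1,3)
for lo,hi in [(8,30),(30,44),(44,52),(52,60),(60,70),(70,90)]:
    b=P[(P[:,2]>lo)&(P[:,2]<hi)]; print(lo,b.min(0).round(1),b.max(0).round(1),len(b))
E
```

```text
t 14.1 pos [658.7 189.3 119.4] rot [-180.     0.    10.2] op 85.8 f [-0.3 -0.   0.2] q [0.18 0.67 1.49 0.   0.98 0.01]
8 [645.3 173.4   8.3] [724.4 224.   29.3] 62
30 [645.1 173.1  30.5] [673.7 203.5  43.9] 52
44 [646.  173.7  44. ] [669.6 202.3  51.7] 55
52 [649.9 182.   53.3] [663.8 198.6  59.3] 11
60 [650.1 176.8  60. ] [670.8 198.3  69.6] 44
70 [652.  181.   70.1] [665.5 196.7  85.8] 56
```

View pics/t6z.png

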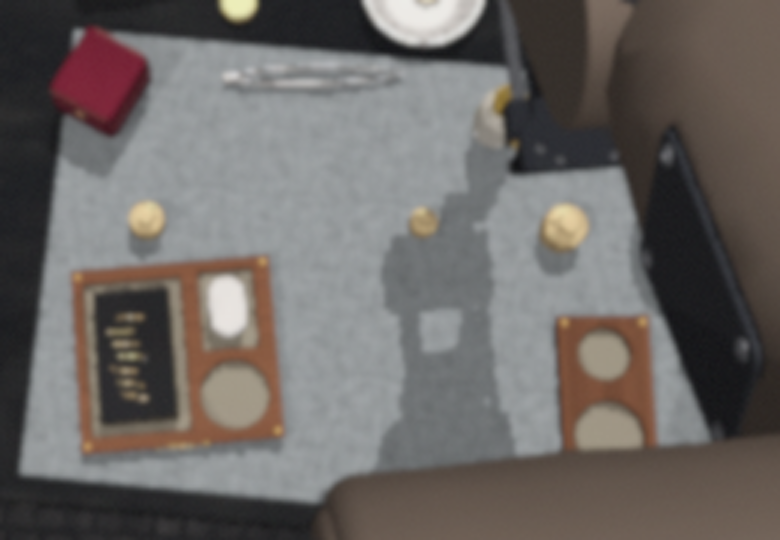

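```bash
python3 - <<'E'
from h import *
d=np.load('pics/t6.npz')['d']; P=cloud('top',d); d0=np.load('pics/top0.npz')['d']
for (u,v) in [(372,180),(385,190),(400,190),(410,190),(395,165),(410,160),(420,200),(430,230),(445,260),(425,185),(440,200),(440,160),(450,180),(460,220),(350,305),(400,300),(430,120),(400,120)]: print((u,v),P[v,u].round())
c=env.calibration('top'); M=np.linalg.inv(np.array(c['cam_to_world']))
E
```

```text
(372, 180) [597. 210. 221.]
(385, 190) [577. 192. 239.]
(400, 190) [579. 168. 238.]
(410, 190) [500. 221. 508.]
(395, 165) [538. 229. 471.]
(410, 160) [535. 220. 499.]
(420, 200) [480. 221. 544.]
(430, 230) [449. 215. 559.]
(445, 260) [419. 211. 587.]
(425, 185) [490. 221. 559.]
(440, 200) [474. 211. 572.]
(440, 160) [520. 204. 547.]
(450, 180) [493. 203. 571.]
(460, 220) [451. 204. 600.]
(350, 305) [371. 300. 685.]
(400, 300) [377. 271. 686.]
(430, 120) [580. 202. 503.]
(400, 120) [586. 229. 484.]
```

```bash
python3 - <<'E'
from h import *
p,d=shot('side','s6')
E
```

```text
(no output)
```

View pics/s6.png

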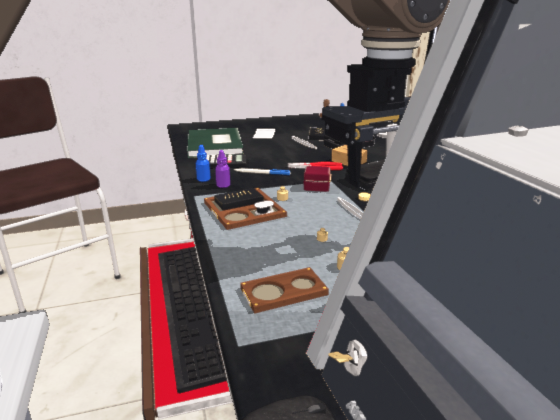

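View pics/t6.png

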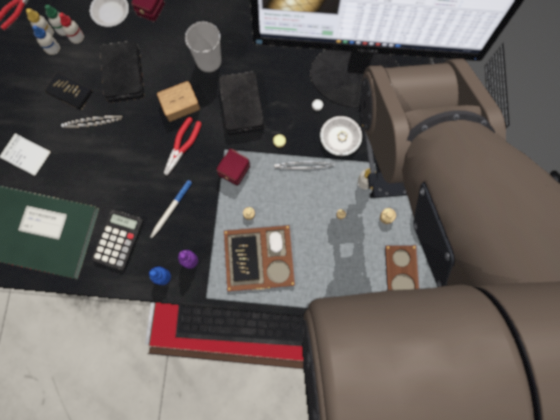

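The stone and loupe lie in their pockets, as the top view shows. The arm stands high above the holder, so I can go down over the bottle.

Request:
arm_command(motion=[0.8, 0, 0, 35, 0, 0, 0, 0.8, 0, 0, 65, 0, 0, 0, 0.8, 0, 0, 90, 0, 0, 0, 0.8, 0, 0, 100, 0, 0, 0, 0.8, 0, 0, 104, 0, 0, 0, 0.8, 0, 0, 104, 0, 0, 0, -1, 0, 0, 104, 0, 0, 0, -1, 0, 0, 104, 0, 0, 0, -1, 0, 0, 104, 0, 0, 0, -1, 0, 0, 104, 0, 0, 0, -1, 0, 0, 104, 0, 0, 0, -1, 0, 0, 104, 0, 0, 0, -1, 0, 0, 104, 0, 0, 0, -1, 0, 0, 104, 0, 0, 0, -1, 0, 0, 104, 0, 0, 0, -1, 0, 0, 104, 0, 0, 0, -1, 0, 0, 104, 0, 0, 0, -1, 0, 0, 104, 0, 0, 0])

```text
t: 16.0
eef_pos: [658.8, 189.3, 15.6]
tcp_rot: [-3.142, -0.0, 0.176]
ft_force: [-0.4, -0.3, 0.4]
opening: 0.324
```

```bash
python3 - <<'E'
from h import *
st()
c=(658.7,189.3,15.4,10.1)
print(rel(c,(455.8,352,15.4,-35)))
E
```

```text
t 16.0 pos [658.8 189.3  15.6] rot [-180.    -0.    10.1] op 30.7 f [-0.4 -0.3  0.4] q [0.18 0.8  1.55 0.   0.79 0.01]
[-171.2 -195.8   -0.    45.1]
```

Request:
arm_command(motion=[-1, 0, 0, -10, 0, 0, 0, -1, 0, 0, -30, 0, 0, 0, -1, 0, 0, -55, 0, 0, 0, -1, -10, -11, -60, 0, 0, 4, -1, -25, -28, -60, 0, 0, 8, -1, -42, -48, -60, 0, 0, 12, -1, -60, -68, -60, 0, 0, 16, -1, -77, -88, -60, 0, 0, 20, -1, -95, -108, -60, 0, 0, 24, -1, -112, -128, -60, 0, 0, 28, -1, -130, -148, -60, 0, 0, 32, -1, -147, -168, -60, 0, 0, 37, -1, -162, -185, -60, 0, 0, 41, -1, -171, -196, -60, 0, 0, 45, -1, -171, -196, -60, 0, 0, 45, -1, -171, -196, -60, 0, 0, 45])

```text
t: 17.6
eef_pos: [456.4, 352.3, 76.1]
tcp_rot: [-3.141, -0.0, -0.607]
ft_force: [0.2, 0.7, -0.2]
opening: 0.322
```

```bash
python3 - <<'E'
from h import *
st()
p,d=shot('side','s7'); cv2.imwrite('pics/s7z.png',cv2.resize(p[100:280,160:400,::-1],None,fx=3.3,fy=3.3))
E
```

```text
t 17.6 pos [456.4 352.3  76.1] rot [-180.    -0.   -34.8] op 30.6 f [ 0.2  0.7 -0.2] q [ 0.54  0.6   1.81 -0.    0.73  1.15]
```

View pics/s7z.png

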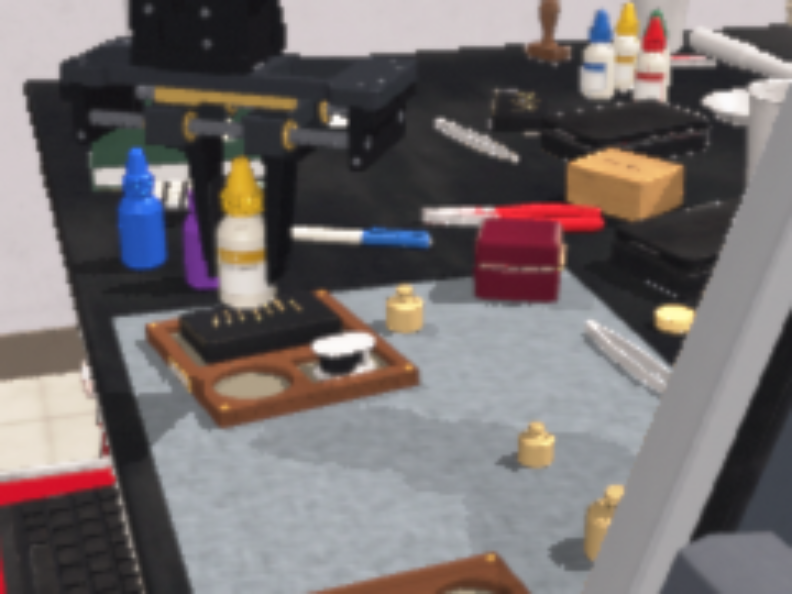

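The bottle hangs upright above the bore. I'll lower, open slightly and check.

Request:
arm_command(motion=[-1, 0, 0, 20, 0, 0, 0, -1, 0, 0, 38, 0, 0, 0, -1, 0, 0, 50, 0, 0, 0, -1, 0, 0, 55, 0, 0, 0, -1, 0, 0, 55.5, 0, 0, 0, -1, 0, 0, 55.5, 0, 0, 0, -0.15, 0, 0, 55.5, 0, 0, 0, -0.15, 0, 0, 55.5, 0, 0, 0, -0.15, 0, 0, 55.5, 0, 0, 0, -0.15, 0, 0, 55.5, 0, 0, 0, -0.15, 0, 0, 55.5, 0, 0, 0])

```text
t: 18.75
eef_pos: [456.1, 352.3, 20.2]
tcp_rot: [-3.141, -0.0, -0.609]
ft_force: [-0.3, -0.5, -1.0]
opening: 0.424
```

```bash
python3 - <<'E'
from h import *
st()
p,d=shot('side','s8'); cv2.imwrite('pics/s8z.png',cv2.resize(p[100:280,160:400,::-1],None,fx=3.3,fy=3.3))
E
```

```text
t 18.75 pos [456.1 352.3  20.2] rot [-180.    -0.   -34.9] op 40.3 f [-0.3 -0.5 -1. ] q [0.54 0.68 1.84 0.   0.62 1.15]
```

View pics/s8z.png

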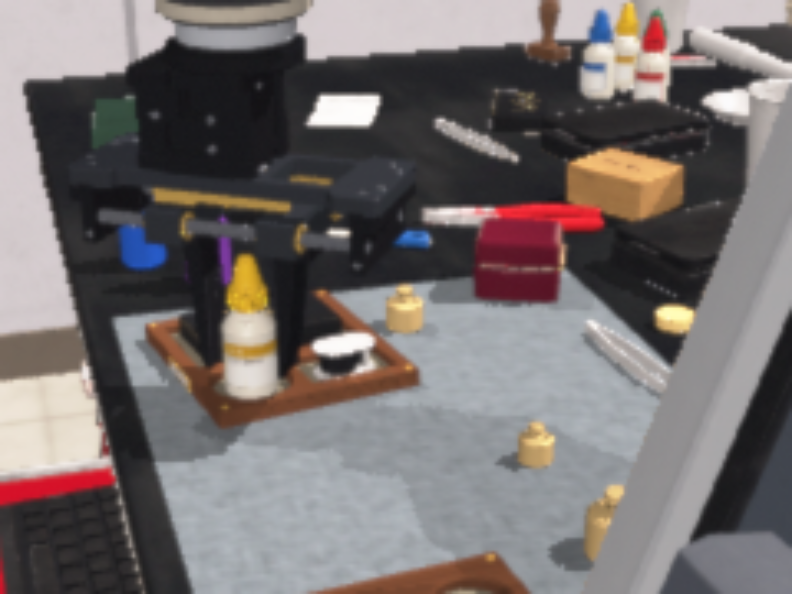

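Released and standing in the bore. I'll rise straight up.

Request:
arm_command(motion=[-0.15, 0, 0, -10, 0, 0, 0, -0.15, 0, 0, -35, 0, 0, 0, -0.15, 0, 0, -65, 0, 0, 0, -0.15, 0, 0, -100, 0, 0, 0, -0.15, 0, 0, -100, 0, 0, 0, -0.15, 0, 0, -100, 0, 0, 0])

```text
t: 19.4
eef_pos: [456.2, 352.4, 121.3]
tcp_rot: [-3.14, -0.001, -0.609]
ft_force: [-0.1, -1.3, -0.8]
opening: 0.419
```

```bash
python3 - <<'E'
from h import *
st()
print(rel((456.1,352.3,120.2,-34.9),(589.3,138.7,120,30)))
E
```

```text
t 19.4 pos [456.2 352.4 121.3] rot [-179.9   -0.   -34.9] op 39.8 f [-0.1 -1.3 -0.8] q [0.54 0.53 1.78 0.   0.83 1.15]
[ 2.315e+02  9.900e+01  2.000e-01 -6.490e+01]
```

Request:
arm_command(motion=[0.5, 231.5, 99, 0, 0, 0, -65, 0.5, 231.5, 99, 0, 0, 0, -65, 0.5, 231.5, 99, 0, 0, 0, -65, 0.5, 231.5, 99, 0, 0, 0, -65, 0.5, 231.5, 99, 0, 0, 0, -65, 0.5, 231.5, 99, 0, 0, 0, -65, 0.5, 231.5, 99, 0, 0, 0, -65, 0.5, 231.5, 99, 0, 0, 0, -65, 0.5, 231.5, 99, 0, 0, 0, -65, 0.5, 231.5, 99, 0, 0, 0, -65, 0.5, 231.5, 99, 0, 0, 0, -65, 0.5, 231.5, 99, 0, 0, 0, -65, 0.5, 231.5, 99, 40, 0, 0, -65, 0.5, 231.5, 99, 75, 0, 0, -65, 0.5, 231.5, 99, 100, 0, 0, -65, 0.5, 231.5, 99, 111, 0, 0, -65, 0.5, 231.5, 99, 111, 0, 0, -65, 0.5, 231.5, 99, 111, 0, 0, -65])

```text
t: 21.2
eef_pos: [589.8, 138.7, 10.1]
tcp_rot: [3.141, -0.001, 0.525]
ft_force: [0.2, 0.2, 0.1]
opening: 0.751
```

```bash
python3 - <<'E'
from h import *
st()
p,d=shot('top','t9'); cv2.imwrite('pics/t9z.png',cv2.resize(p[140:320,200:460,::-1],None,fx=3,fy=3,interpolation=cv2.INTER_CUBIC))
E
```

```text
t 21.2 pos [589.8 138.7  10.1] rot [ 1.80e+02 -1.00e-01  3.01e+01] op 71.3 f [0.2 0.2 0.1] q [ 0.12  0.72  1.77  0.    0.64 -0.4 ]
```

View pics/t9z.png

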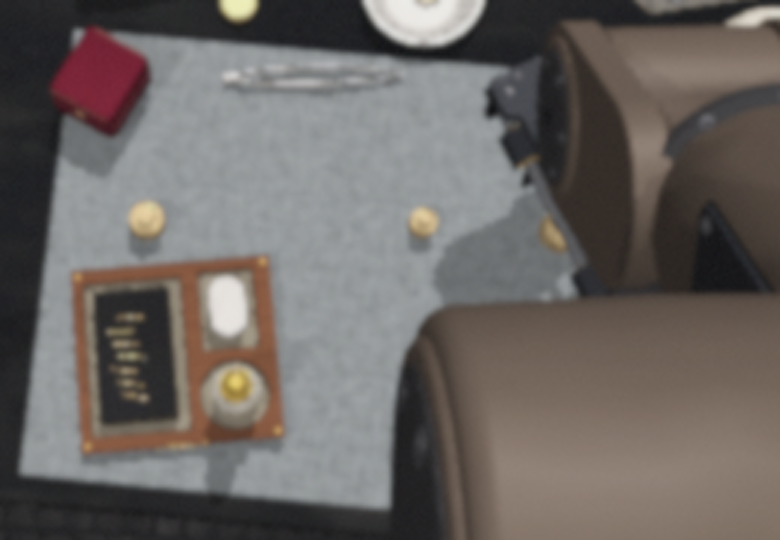

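The test tray is full with the bottle upright. I'll grasp the large weight.

Request:
arm_command(motion=[-1, 0, 0, 0, 0, 0, 0, -1, 0, 0, 0, 0, 0, 0, -1, 0, 0, 0, 0, 0, 0, -1, 0, 0, 0, 0, 0, 0, -1, 0, 0, 0, 0, 0, 0, -1, 0, 0, 0, 0, 0, 0, -1, 0, 0, 0, 0, 0, 0, -1, 0, 0, 0, 0, 0, 0, -1, 0, 0, 0, 0, 0, 0, -1, 0, 0, -10, 0, 0, 0, -1, 0, 0, -30, 0, 0, 0, -1, 0, 0, -50, 0, 0, 0, -1, 0, 0, -50, 0, 0, 0, -1, 0, 0, -50, 0, 0, 0])

```text
t: 22.65
eef_pos: [589.2, 138.6, 59.2]
tcp_rot: [3.141, -0.001, 0.525]
ft_force: [0.3, -0.3, -3.0]
opening: 0.302
```

```bash
python3 - <<'E'
from h import *
st()
print(rel((589.6,138.7,60,30.1),(451,99.8,60,30.1)))
E
```

```text
t 22.65 pos [589.2 138.6  59.2] rot [180.   -0.   30.1] op 28.7 f [ 0.3 -0.3 -3. ] q [ 0.12  0.65  1.75  0.    0.74 -0.4 ]
[-139.4  -35.9   -0.    -0. ]
```

Request:
arm_command(motion=[-1, -40, -10, 0, 0, 0, 0, -1, -80, -20, 0, 0, 0, 0, -1, -115, -30, 0, 0, 0, 0, -1, -139.5, -36, 0, 0, 0, 0, -1, -139.5, -36, 0, 0, 0, 0, -1, -139.5, -36, 25, 0, 0, 0, -1, -139.5, -36, 38, 0, 0, 0, -1, -139.5, -36, 44.5, 0, 0, 0, -1, -139.5, -36, 44.5, 0, 0, 0])

```text
t: 23.55
eef_pos: [450.6, 99.9, 13.7]
tcp_rot: [-3.141, 0.001, 0.525]
ft_force: [0.5, 1.3, -2.6]
opening: 0.305
```

```bash
python3 - <<'E'
from h import *
st()
p,d=shot('side','s10'); cv2.imwrite('pics/s10z.png',cv2.resize(p[160:340,160:400,::-1],None,fx=3.3,fy=3.3))
E
```

```text
t 23.55 pos [450.6  99.9  13.7] rot [-1.80e+02  1.00e-01  3.01e+01] op 29.0 f [ 0.5  1.3 -2.6] q [ 0.07  0.6   2.13  0.    0.41 -0.45]
```

View pics/s10z.png

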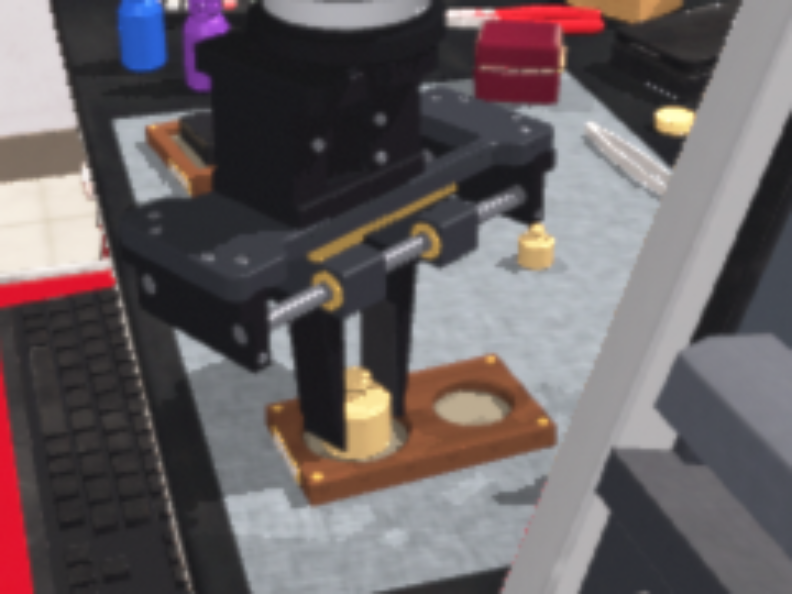

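Request:
arm_command(motion=[-0.1, 0, 0, -0.5, 0, 0, 0, -0.1, 0, 0, -0.5, 0, 0, 0, -0.1, 0, 0, -0.5, 0, 0, 0, -0.1, 0, 0, -0.5, 0, 0, 0, -0.1, 0, 0, -0.5, 0, 0, 0, -0.1, 0, 0, -20, 0, 0, 0, -0.1, 0, 0, -56, 0, 0, 0, -0.1, 0, 0, -56, 0, 0, 0, -0.1, 0, 0, -56, 0, 0, 0])

```text
t: 24.5
eef_pos: [450.8, 99.8, 71.1]
tcp_rot: [3.141, -0.002, 0.525]
ft_force: [-0.0, -0.3, -0.3]
opening: 0.451
```

```bash
python3 - <<'E'
from h import *
st()
print(rel((450.4,99.6,70.5,30.1),(585.6,234.3,70.5,96)))
E
```

```text
t 24.5 pos [450.8  99.8  71.1] rot [ 1.80e+02 -1.00e-01  3.01e+01] op 42.8 f [-0.  -0.3 -0.3] q [ 0.07  0.49  2.1   0.    0.56 -0.45]
[184.5 -48.7  -0.  -65.9]
```

Request:
arm_command(motion=[0.2, 184.5, -48.5, 0, 0, 0, -66, 0.2, 184.5, -48.5, 0, 0, 0, -66, 0.2, 184.5, -48.5, 0, 0, 0, -66, 0.2, 184.5, -48.5, 0, 0, 0, -66, 0.2, 184.5, -48.5, 0, 0, 0, -66, 0.2, 184.5, -48.5, 0, 0, 0, -66, 0.2, 184.5, -48.5, 0, 0, 0, -66, 0.2, 184.5, -48.5, 0, 0, 0, -66, 0.2, 184.5, -48.5, 0, 0, 0, -66, 0.2, 184.5, -48.5, 0, 0, 0, -66, 0.2, 184.5, -48.5, 35, 0, 0, -66, 0.2, 184.5, -48.5, 55, 0, 0, -66, 0.2, 184.5, -48.5, 62, 0, 0, -66, 0.2, 184.5, -48.5, 62, 0, 0, -66, 0.2, 184.5, -48.5, 62, 0, 0, -66])

```text
t: 26.0
eef_pos: [586.2, 234.4, 9.3]
tcp_rot: [3.141, -0.0, 1.676]
ft_force: [-1.1, -0.2, 0.4]
opening: 0.601
```

```bash
python3 - <<'E'
from h import *
st()
p,d=shot('side','s11'); cv2.imwrite('pics/s11z.png',cv2.resize(p[160:340,160:400,::-1],None,fx=3.3,fy=3.3))
E
```

```text
t 26.0 pos [586.2 234.4   9.3] rot [180.  -0.  96.] op 57.1 f [-1.1 -0.2  0.4] q [ 0.28  0.75  1.7   0.    0.69 -1.4 ]
```

View pics/s11z.png

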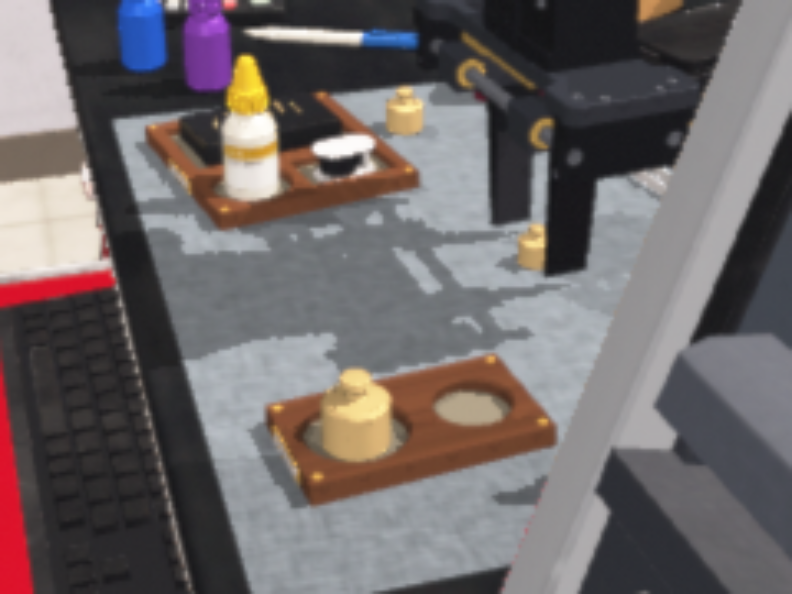

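The large weight stands in its bore. I'll lower 1 mm and grip the small one.

Request:
arm_command(motion=[0.2, 0, 0, 1, 0, 0, 0, -1, 0, 0, 1, 0, 0, 0, -1, 0, 0, 1, 0, 0, 0, -1, 0, 0, 1, 0, 0, 0, -1, 0, 0, 1, 0, 0, 0, -1, 0, 0, 1, 0, 0, 0, -1, 0, 0, 1, 0, 0, 0, -1, 0, 0, 1, 0, 0, 0, -1, 0, 0, 1, 0, 0, 0, -1, 0, 0, 1, 0, 0, 0, -1, 0, 0, -5, 0, 0, 0, -1, 0, 0, -20, 0, 0, 0, -1, 0, 0, -40, 0, 0, 0, -1, 0, 0, -50, 0, 0, 0, -1, 0, 0, -50, 0, 0, 0])

```text
t: 27.55
eef_pos: [586.6, 234.5, 60.8]
tcp_rot: [3.138, -0.001, 1.677]
ft_force: [-0.9, 0.0, -0.1]
opening: 0.181
```

```bash
python3 - <<'E'
from h import *
st()
p,d=shot('side','s12'); cv2.imwrite('pics/s12z.png',cv2.resize(p[160:340,160:400,::-1],None,fx=3.3,fy=3.3))
print(rel((586,234.3,59.3,96),(505.7,105.8,59.3,96)))
E
```

```text
t 27.55 pos [586.6 234.5  60.8] rot [179.8  -0.   96.1] op 17.2 f [-0.9  0.  -0.1] q [ 0.28  0.68  1.68  0.    0.78 -1.4 ]
[-119.4  -93.3   -0.     0. ]
```

View pics/s12z.png

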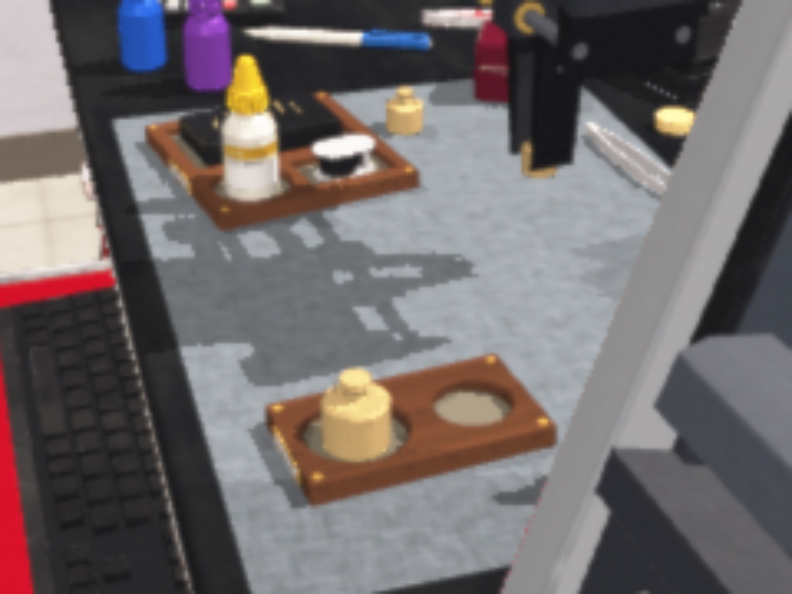

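The weight is held. On to its bore.

Request:
arm_command(motion=[-1, -30, -24, 0, 0, 0, 0, -1, -60, -47, 0, 0, 0, 0, -1, -90, -70, 0, 0, 0, 0, -1, -112, -87, 0, 0, 0, 0, -1, -119.5, -93.5, 0, 0, 0, 0, -1, -119.5, -93.5, 0, 0, 0, 0, -1, -119.5, -93.5, 20, 0, 0, 0, -1, -119.5, -93.5, 35, 0, 0, 0, -1, -119.5, -93.5, 43, 0, 0, 0, -1, -119.5, -93.5, 45, 0, 0, 0, -1, -119.5, -93.5, 45, 0, 0, 0])

```text
t: 28.7
eef_pos: [505.8, 106.0, 13.5]
tcp_rot: [-3.141, -0.0, 1.678]
ft_force: [0.1, 0.7, 0.4]
opening: 0.185
```

```bash
python3 - <<'E'
from h import *
st()
p,d=shot('side','s13'); cv2.imwrite('pics/s13z.png',cv2.resize(p[200:330,200:373,::-1],None,fx=4.5,fy=4.5))
E
```

```text
t 28.7 pos [505.8 106.   13.5] rot [-180.    -0.    96.1] op 17.6 f [0.1 0.7 0.4] q [ 0.08  0.64  1.99  0.    0.5  -1.6 ]
```

View pics/s13z.png

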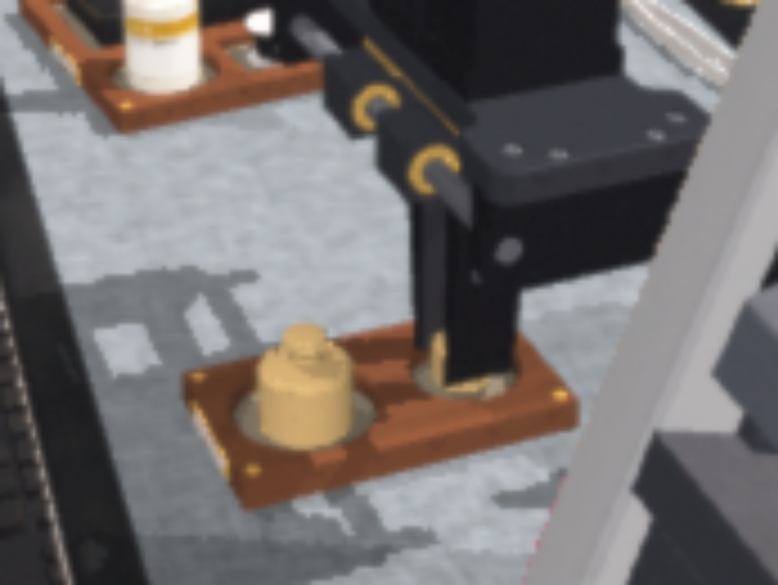

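Request:
arm_command(motion=[-0.35, 0, 0, 0, 0, 0, 0, -0.35, 0, 0, 0, 0, 0, 0, -0.35, 0, 0, 0, 0, 0, 0, -0.35, 0, 0, 0, 0, 0, 0, -0.35, 0, 0, -10, 0, 0, 0, -0.35, 0, 0, -50, 0, 0, 0, -0.35, 0, 0, -100, 0, 0, 0, -0.35, 0, 0, -130, 0, 0, 0, -0.35, 0, 0, -130, 0, 0, 0, -0.35, 80, 60, -130, 0, 0, 0, -0.35, 120, 80, -130, 0, 0, 0, -0.35, 120, 80, -130, 0, 0, 0, -0.35, 120, 80, -130, 0, 0, 0])

```text
t: 30.05
eef_pos: [573.5, 237.2, 143.0]
tcp_rot: [3.141, -0.001, 1.68]
ft_force: [-1.0, -0.9, 0.1]
opening: 0.326
```

```bash
python3 - <<'E'
from h import *
st()
p,d=shot('side','s14'); cv2.imwrite('pics/s14z.png',cv2.resize(p[160:340,160:400,::-1],None,fx=3.3,fy=3.3))
p,d=shot('top','t14'); cv2.imwrite('pics/t14z.png',cv2.resize(p[140:320,200:460,::-1],None,fx=3,fy=3,interpolation=cv2.INTER_CUBIC))
E
```

```text
t 30.05 pos [573.5 237.2 143. ] rot [179.9  -0.   96.3] op 31.0 f [-1.  -0.9  0.1] q [ 0.29  0.56  1.65  0.    0.93 -1.4 ]
```

View pics/s14z.png

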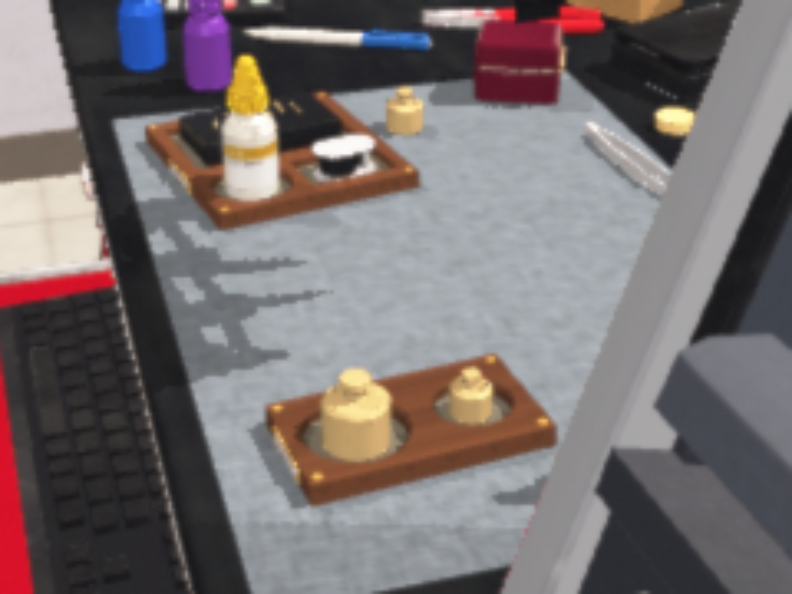

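View pics/t14z.png

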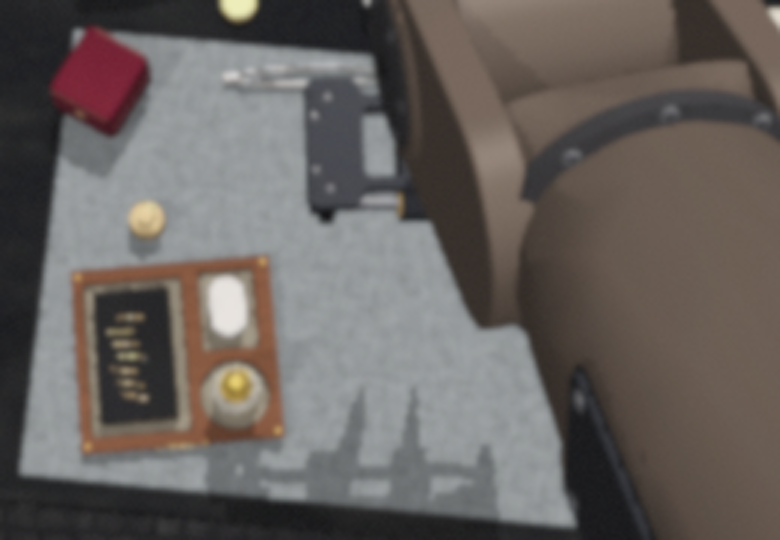

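```bash
python3 - <<'E'
from h import *
P=cloud('top',np.load('pics/t14.npz')['d']); 
a=np.radians(10.); R=np.array([[np.cos(a),np.sin(a)],[-np.sin(a),np.cos(a)]])
Q=P[215:300,215:300].reshape(-1,3); Q=Q[(Q[:,2]>16)&(Q[:,2]<100)]; L=(Q[:,:2]-[479.9,393.7])@R.T
for n,b in dict(stone=(-60,60,-5,60),loupe=(5,55,-65,-12),bottle=(-55,-8,-60,-12)).items():
    k=(L[:,0]>b[0])&(L[:,0]<b[1])&(L[:,1]>b[2])&(L[:,1]<b[3]); q=L[k]; print(n,'tray xy mid',((q.min(0)+q.max(0))/2).round(1),cv2.minAreaRect(q.astype(np.float32)),'z top',np.percentile(Q[k,2],[50,98]).round(1))
p=P[200:226,236:262].reshape(-1,3); b=p[(p[:,2]>6)&(p[:,2]<60)]; print('middle',((b.min(0)+b.max(0))/2).round(1))
S=cloud('side',np.load('pics/s14.npz')['d']).reshape(-1,3); a=np.radians(6.2); R=np.array([[np.cos(a),np.sin(a)],[-np.sin(a),np.cos(a)]])
L=(S[:,:2]-[475.9,102.6])@R.T
for n,c in dict(large=-25,small=30).items():
    k=(abs(L[:,0]-c)<23)&(abs(L[:,1])<25)&(S[:,2]>14)&(S[:,2]<60); q=L[k]; t=q[S[k,2]>S[k,2].max()-5]; print(n,q.min(0).round(1),q.max(0).round(1),'top z',S[k,2].max().round(1),'knob',t.mean(0).round(1))
st()
E
```

```text
stone tray xy mid [ 0.3 27.4] ((0.326171875, 27.523536682128906), (90.05913543701172, 52.14921951293945), 0.2836723327636719) z top [20.3 24.2]
loupe tray xy mid [ 28.1 -36.8] ((28.38071632385254, -36.83419418334961), (22.217103958129883, 37.019615173339844), 85.53651428222656) z top [21.1 24.3]
bottle tray xy mid [-31.6 -37.9] ((-31.872743606567383, -38.08436584472656), (29.436262130737305, 29.21450424194336), 85.68177032470703) z top [54.6 88.4]
middle [569.  423.2  17.6]
large [-38.2 -17.3] [-2.7 11.1] top z 40.0 knob [-23.9  -2.8]
small [ 21.5 -10.4] [39.9  7.2] top z 27.6 knob [30.9 -1.3]
t 30.15 pos [571.7 233.8 142.8] rot [-179.9    0.    96.2] op 31.0 f [-1.  -0.7 -0.3] q [ 0.28  0.56  1.65 -0.    0.93 -1.4 ]
```

All within tolerance. Handing in.

```bash
python3 -c "
from cell import env
print(env.job_done())"
```

```text
the job is handed in; nothing more can be done
None
```

Both kit trays are made up and the job is handed in, at about 30 s of the 112 s. I placed the stone, the loupe, the bottle, the large weight and then the small weight, each in one go.

My last camera checks, in tray frame (mm), before handing in:

| Thing | Measured x, y | Pocket centre |
|---|---|---|
| Touchstone | 0.3, 27.4 (long side within 0.3° of the tray's x) | 0, 27 |
| Loupe | 28.1, −36.8 | 27, −37 |
| Bottle | −31.6, −37.9 | −31, −37 |
| Large weight | about −24, −3 | −25, 0 |
| Small weight | about 31, −1 | 30, 0 |

- **Heights:** the measured tops fit each thing resting on its pocket floor. The highest readings come out about 2 mm over, which is within the camera noise.
- **Bottle:** it was upright in every picture I took.
- **Middle weight:** it stands at its starting position, within about 0.3 mm.
- **Gripper:** it was clear of everything, about 140 mm up.

No check failed. The weight positions are the least certain, because they come only from the side camera's view of one face; the arm hid the weight tray from the top camera.

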